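Index the rotary table on by one slot

ROBOT

A 7-joint arm with a two-finger parallel gripper is mounted at the origin on a cart in front of the work surface, level with it; the furniture and walls round the work are solid. World frame = base frame: x ahead of the robot, y to its left, z up, the work surface at z = 0. Lengths are in m, angles in rad, forces in N, time in s.
With the tool pointing down it reaches from about 0.425 to 0.825 m from the base axis. Payload 3.6 kg.
Tool frame: the origin (TCP) lies at the very end of the fingers, on their centre line; the grasp point (between the pads) lies 19 mm behind it (tcp_to_grasp is the distance from the TCP to the grasp point, in m); z points along the fingers, y is the line along which they close (so a half turn about z gives the same grasp; the last joint's range is limited). The gripper opens to 85 mm and grips with 20 to 120 N. Pads are 22 mm wide; open, the fingers measure 114 mm over their backs; the gripper's body (76 mm by 85 mm) begins 54 mm behind the grasp point. The pads swing forward as they close: fully open they stand 13 mm farther back than shut.
Start: joints at [-1.25, 0.615, -0.013, 1.423, 0.008, 1.103, -0.04], TCP at [0.222, 0.611, 0.231] pointing down, gripper open.
Joint ranges: [-3.12, 3.12], [-0.3, 2.06], [-1.34, 1.32], [0.26, 2.42], [-1.36, 4.5], [0.01, 1.98], [-2.84, 2.84]. Speed limits (rad/s): [2.79, 2.79, 3.14, 3.14, 3.14, 3.14, 3.14].

INTERFACE

Orientations are given as a 3x3 rotation matrix whose columns are the frame's x, y, z axes.
In Python, from workcell import get_obs, read_camera, finish_job, silhouettes, landmark_of, tcp_to_grasp gives the robot as it stands. The module is installed in compiled form; this text tells all that it offers.
- The arm moves only by the shell command python3 -m inch 'ROWS'. ROWS is JSON, a list of rows, each a list of 3 entries, a list of its own where there are three numbers: the turn, a rotation vector about the tool's x, y, z in rad, then the shift along the tool's x, y, z in m, then the finger opening in m, from 0 to 0.0854. A call has 1 to 20 rows; each row shifts and turns the commanded pose from where the row before left it, along the tool's axes as they then stand; what a row does not reach is not made up. A row lasts 1/8 s, in which the tool goes at most 62.5 mm and 10.7 degrees, less where a joint would pass 70% of its speed; a pose out of reach is approached as far as the arm can. A call is refused whole if a number of a shift passes 0.0625 or a number of a turn 0.188, either way. A call with a gripper value outside its range is refused whole. The fingers move at their own pace and stop on an object; the grip force is fixed at half the most. Time passes only in rows, so rows that do not move let the fingers close. It gives the time, the measured TCP pose, the force, the opening and the grip force at its end, in the units of the state.
- get_obs(): the state, without advancing time (a new reading comes with each control period).
- read_camera(name): name is "side" or "top"; returns a dict with "image" (480x640x3 uint8, blue, green, red), "z_map" (480x640 float32, m along the optical axis (not along the pixel's ray), 0 where there is no reading), "intrinsics" (3x3 intrinsics, pixels), "world_to_cam" (4x4, takes a point from world to camera coordinates). Camera axes: x right, y up, looking along -z (the intrinsics and any distortion apply to the point x, -y, -z); pixel columns grow to the right and rows downward; lengths in m; the calibration is good to about 2 mm. A picture is of the moment at which its call begins.
- finish_job(): hands the job in; it is judged then, once.
Trained networks look in a picture, given as the dict that the camera call returned (one of the last four; its "shot" number tells which), for a name from the list of things; names that differ only in an ending like _2 or _b are one class to them, and where a whole thing is asked for, a point or a joint stands for the part that bears it (a point fixed in the world has none). Each returns a list of dicts, best first, with "confidence" (0 to 1); they miss things now and then, are a little off and sometimes report something else, mostly with a low value. They report only what shows in the picture. A call takes as long as a camera call. They do not tell look-alikes from the thing itself.
- silhouettes(query, picture): "mask" (480x640 bool, what is visible of it) and "point" ([column, row] in pixels, amid what is visible of it).
- landmark_of(query, picture): "point" ([column, row] in pixels: a listed point, or the origin of a listed thing).
The state is a dict: "time_s": time; "qpos": joint angles; "joint_vel": joint speeds; "joint_efforts": joint torques, N m; "eef_pos": TCP position; "eef_rot": TCP orientation; "wrist_force": force on the tool from outside, world axes, zero at the start; "moment": the same for the moment, N m; "opening": finger opening in m; "finger_force": force on a finger pad.
Only numpy, scipy, OpenCV 4.12 (cv2) and the standard library are available. Lean on these libraries where they do the work, as an engineer would, in place of code of your own. Each camera call takes 0.05 s, during which the arm holds its last target. There are 200 camera calls.

TASK

Index the rotary table on by one slot, clockwise as seen from above: with closed fingertips press down the round spring plunger on the table's arm to free it, push the arm round by the upright tab beside the plunger, and let the plunger spring fully back up in the very next slot of the index ring. Only press and push: grasp and lift nothing, do not touch the plaster model on the table, and leave the things standing around where they are.

Things in the scene. Friction and masses are not known exactly. Their poses are not given: they have to be found in the camera images.
- table_axis (a point): Rotary indexing table, fixed to the worktop: round base with a fixed metal index ring (184 mm across, top 36 mm above the worktop, 8 equal slots in its rim, every 45 degrees); on it a grey turning disc (140 mm across, top at 45 mm) with one radial arm. This point is on the vertical turning axis, 45 mm above the worktop.
- plunger_top (a point): Centre of the flat top of the black round plunger head (30 mm across) on the arm, 105 mm from the turning axis, 66 mm above the worktop when up; turns with the table. Pressed straight down it moves up to 14 mm against a spring (3 to 7 N). Its nose is clear of the slot when 9 mm down: 10 to 13 mm is right for turning.
- next_slot (a point): The place where the centre of the plunger's top must be when the job is done (over the next slot clockwise, 105 mm from the axis, 66 mm above the worktop).
- tab_top (a point): Centre of the top of the upright tab on the arm, 85 mm above the worktop. It is 34 mm wide (radially), 7 mm thick, rises 40 mm above the arm, on the clockwise side of the plunger; its face towards the plunger is 22 mm from the plunger's centre. Push on that face, clockwise; the freed table takes 1 to 2 N here.
- table (a joint): Angle of the table in rad: 0 at the start (locked in its first slot), growing clockwise as seen from above; the next slot is at 0.785. In a slot it has about 0.01 rad of play.
- plunger (a joint): How far the plunger is pressed down, in m: 0 fully up, 0.014 at the bottom. Released between slots it rides under the ring about 0.009 down, and springs up by itself once within about 5 degrees of a slot; with it up the table is locked.
- model_seat (a point): Point on the turning axis 57 mm above the worktop, fixed to the disc: where the middle of the plaster model belongs.
- model_center (a point): Middle of the loose plaster dental model (55 x 58 mm, 24 mm high) that stands on the disc between six steel studs 12 mm high, and turns with it. Not to be touched.
- wax_tin: Bystander: round tin, 65 mm across, 20 mm high, standing loose near the table, in front or to the right of it; origin at the centre of its underside.
- dropper: Bystander: small dropper bottle, 28 mm across, 78 mm high, standing loose near the table, behind or right of it; origin at the centre of its underside.
- silicone_block: Bystander: small block 26 x 38 x 20 mm lying loose left of the table; origin at the centre of its underside.
Not all that is in view belongs to the job. Leave any orange look-alike of the part that bears model_center alone.

How it is judged:
On the way, in this order (a step that is already met when the one before it is completed fails the run):
1. the fingers press the plunger clear of its first slot (value of joint plunger above 0.0075 m and value of joint table below 0.3 rad and contact force between the fingers and plunger above 1 N), for 0.1 s.
2. the freed table is on its way to the next slot (value of joint plunger above 0.0065 m and value of joint table above 0.4 rad), for 0.1 s.
At the end, for the whole second after the job is handed in: The table rests in the next slot clockwise (0.785 rad, within 0.03), the plunger is fully up (within 2 mm), the model still sits between its studs (within 7 mm of its seat), and the tin, dropper bottle and block are within 15 mm of where they stood (value of joint table between 0.755 and 0.815 rad and value of joint plunger below 0.002 m and horizontal distance between plunger_top and next_slot below 0.005 m and not (velocity of joint table above 0.03 rad/s) and not (velocity of joint table below -0.03 rad/s) and distance between model_center and model_seat below 0.007 m and distance of each of wax_tin, dropper, silicone_block from where it was at the start of the episode below 0.015 m); the robot touches nothing.
It fails at once if the table is turned anticlockwise (value of joint table below -0.2 rad).
It fails at once if the table is turned well past the next slot (value of joint table above 1.15 rad).
It fails at once if the plaster model is touched (contact force between the fingers and model above 1 N).
It fails at once if the plaster model is lifted or knocked off its seat (distance between model_center and model_seat above 0.012 m).
It fails at once if a bystander is lifted or pushed away (distance of any of wax_tin, dropper, silicone_block from where it was at the start of the episode above 0.03 m).
It also fails if it takes over 38 s, if anything falls off the work surface, if the arm or the gripper's body presses on something with over 40 N, if the wrist force passes 120 N, or if a joint passes its speed limit or range.

## Working session

There is one attempt and no reset: what is moved stays moved. The work goes in short steps, Python scripts to look and compute and a shell command to move; the robot and the scene stay as the last step left them, time stands still between calls to the robot, and variables do not carry over. Pictures are saved under pics/ and viewed, at most 10 in all, crops included, and the job is handed in when it is done.

```bash
mkdir -p pics
cat > h.py <<'E'
import numpy as np,cv2
from workcell import *
def world(p,uv,z=None,r=2):
    K=p["intrinsics"];T=np.linalg.inv(p["world_to_cam"]);u,v=uv
    d=np.array([(u-K[0,2])/K[0,0],-(v-K[1,2])/K[1,1],-1.])
    D=T[:3,:3]@d;o=T[:3,3]
    if z is None:
        m=p["z_map"][max(0,int(v)-r):int(v)+r+1,max(0,int(u)-r):int(u)+r+1];m=m[m>0]
        s=np.median(m) if len(m) else np.nan
    else: s=(z-o[2])/D[2]
    return o+s*D
E
cat > a.py <<'E'
from h import *
Z=dict(table_axis=.045,plunger_top=.066,next_slot=.066,tab_top=.085,model_center=.057,wax_tin=0,dropper=0,silicone_block=0)
for c in("top","side"):
    p=read_camera(c);cv2.imwrite(f"pics/{c}0.png",p["image"])
    print(c,np.linalg.inv(p["world_to_cam"])[:3,3].round(3))
    for n,z in Z.items():
        for r in landmark_of(n,p)[:2]:print(n,round(r["confidence"],2),np.round(r["point"]),world(p,r["point"],z).round(4),world(p,r["point"]).round(3))
o=get_obs();print(o["time_s"],o["eef_pos"],o["eef_rot"].round(3) if hasattr(o["eef_rot"],"round") else o["eef_rot"],o["wrist_force"])
E
python3 a.py
```

```text
top [0.431 0.16  1.015]
table_axis 0.73 [352. 240.] [0.5578 0.0791 0.045 ] [0.555 0.081 0.064]
plunger_top 0.72 [316. 275.] [0.4881 0.1469 0.066 ] [0.488 0.147 0.067]
next_slot 0.7 [297. 236.] [0.5605 0.1849 0.066 ] [ 0.57   0.187 -0.001]
tab_top 0.88 [308. 265.] [0.5051 0.1637 0.085 ] [0.505 0.164 0.084]
model_center 0.79 [353. 239.] [0.5596 0.0782 0.057 ] [0.559 0.079 0.063]
model_center 0.62 [249. 305.] [0.429 0.274 0.057] [0.429 0.279 0.018]
wax_tin 0.76 [366. 326.] [0.3923 0.0452 0.    ] [0.393 0.048 0.021]
dropper 0.77 [424. 243.] [ 0.5609 -0.0732  0.    ] [ 0.555 -0.063  0.044]
silicone_block 0.52 [202. 272.] [0.4934 0.3772 0.    ] [0.492 0.373 0.021]
side [ 0.28  -0.485  0.606]
plunger_top 0.53 [281. 265.] [0.4813 0.1405 0.066 ] [0.482 0.143 0.064]
tab_top 0.66 [288. 245.] [0.5079 0.1692 0.085 ] [ 0.547  0.28  -0.004]
model_center 0.92 [233. 254.] [0.4125 0.2209 0.057 ] [0.422 0.269 0.019]
model_center 0.7 [333. 278.] [0.5567 0.0755 0.057 ] [0.555 0.073 0.06 ]
wax_tin 0.67 [257. 343.] [0.3958 0.0375 0.    ] [0.392 0.022 0.018]
dropper 0.6 [377. 358.] [ 0.5666 -0.076   0.    ] [ 0.56  -0.086  0.015]
silicone_block 0.46 [249. 226.] [0.4878 0.3795 0.    ] [0.483 0.359 0.014]
0.9 [0.2215101  0.61107075 0.23131824] [[-0.94   0.341 -0.   ]
 [ 0.341  0.94   0.   ]
 [ 0.    -0.    -1.   ]] [-0.33831071 -0.64444484  1.00465518]
```

View pics/top0.png

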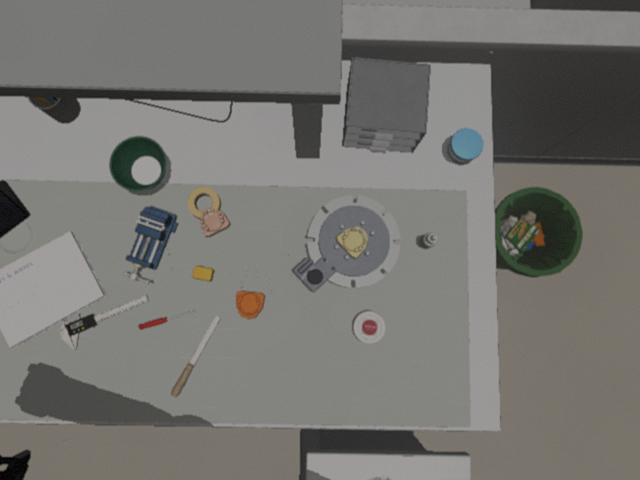

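View pics/side0.png

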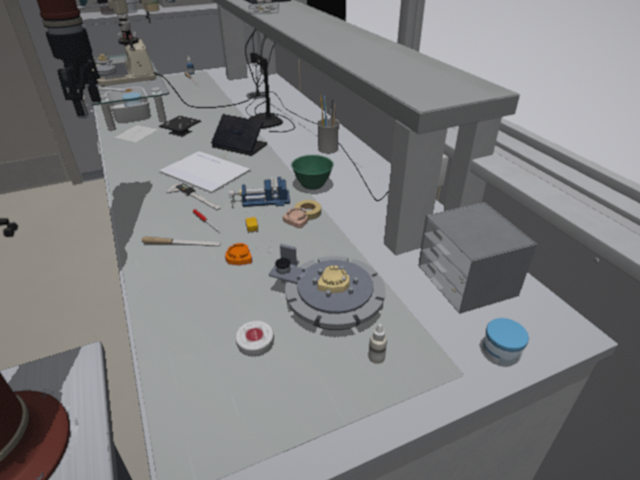

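The top view shows the arm and plunger at (316,275), the tab at (308,265) and the axis at (353,240). The next slot is about (297,236), and the orange look-alike at (249,305) is well clear. I'll refine the geometry with a fit.

```bash
cat > fit.py <<'E'
from h import *
import sys
def cloud(p):
    K=p["intrinsics"];T=np.linalg.inv(p["world_to_cam"]);z=p["z_map"]
    v,u=np.mgrid[:480,:640];c=np.stack([(u-K[0,2])/K[0,0]*z,-(v-K[1,2])/K[1,1]*z,-z],-1)
    return (c@T[:3,:3].T+T[:3,3]),z>0
for c in("top","side"):
    p=read_camera(c);P,ok=cloud(p)
    near=ok&(np.hypot(P[...,0]-.558,P[...,1]-.079)<.15)
    m=near&(abs(P[...,2]-.036)<.006)&(np.hypot(P[...,0]-.558,P[...,1]-.079)>.074)&(np.hypot(P[...,0]-.558,P[...,1]-.079)<.1)
    Q=P[m];print(c,"ring n",len(Q),"box",np.percentile(Q,[1,99],axis=0).round(4).tolist(),"z",np.median(Q[:,2]))
    (x,y),r=cv2.minEnclosingCircle(Q[:,:2].astype(np.float32));print(" circ",x,y,r)
    g=near&(P[...,0]<.525)&(P[...,1]>.11)
    for lo,hi,n in((.058,.071,"plunger"),(.077,.092,"tab")):
        Q=P[g&(P[...,2]>lo)&(P[...,2]<hi)];print(n,len(Q),Q.mean(0).round(4),Q.min(0).round(3),Q.max(0).round(3))
    for n,z in(("table_axis",.045),("plunger_top",.066),("tab_top",.085),("next_slot",.066)):
        for r in landmark_of(n,p)[:1]:print(n,world(p,r["point"],z).round(4))
E
python3 fit.py
```

```text
top ring n 1979 box [[0.4692, -0.0148, 0.0321], [0.6461, 0.1627, 0.0406]] z 0.03628595999044848
 circ 0.5539678335189819 0.07565728574991226 0.09697353839874268
plunger 197 [0.485  0.1504 0.0661] [0.471 0.136 0.059] [0.504 0.174 0.071]
tab 68 [0.5021 0.1679 0.0841] [0.49  0.156 0.078] [0.514 0.18  0.089]
table_axis [0.5558 0.0738 0.045 ]
plunger_top [0.4879 0.3591 0.066 ]
tab_top [0.5017 0.1716 0.085 ]
side ring n 1812 box [[0.4717, -0.016, 0.0303], [0.65, 0.1637, 0.0416]] z 0.03417432504941631
 circ 0.555385410785675 0.07768702507019043 0.09857185930013657
plunger 231 [0.4938 0.1533 0.0639] [0.474 0.134 0.058] [0.518 0.179 0.071]
tab 75 [0.5058 0.1654 0.0807] [0.494 0.154 0.077] [0.519 0.182 0.086]
table_axis [0.5646 0.0799 0.045 ]
plunger_top [0.4828 0.1491 0.066 ]
tab_top [0.506  0.1659 0.085 ]
```

```bash
python3 -m inch '[[[0,0,0],[-0.03,-0.025,0],0],[[0,0,0],[-0.034,-0.029,0],0],[[0,0,0],[-0.034,-0.029,0],0],[[0,0,0],[-0.034,-0.029,0],0],[[0,0,0],[-0.034,-0.029,0],0],[[0,0,0],[-0.034,-0.029,0],0],[[0,0,0],[-0.034,-0.029,0],0],[[0,0,0],[-0.034,-0.029,0],0],[[0,0,0],[-0.034,-0.029,0],0],[[0,0,0],[-0.034,-0.029,0],0],[[0,0,0],[-0.034,-0.029,0],0],[[0,0,0],[-0.034,-0.028,0],0],[[0,0,0.146],[0,0,0.03],0],[[0,0,0.146],[0,0,0.03],0],[[0,0,0.146],[0,0,0.03],0],[[0,0,0],[0,0,0.02],0],[[0,0,0],[0,0,0],0]]'
cat > look.py <<'E'
from h import *
import sys
for c in("top","side"):
    p=read_camera(c);r=landmark_of("plunger_top",p)+landmark_of("tab_top",p)
    print(c,[(np.round(q["point"]),round(q["confidence"],2)) for q in r])
    T=p["world_to_cam"];K=p["intrinsics"]
    q=T@np.array([.557,.09,.07,1]);u=int(K[0,2]+K[0,0]*q[0]/-q[2]);v=int(K[1,2]+K[1,1]*-q[1]/-q[2])
    cv2.imwrite(f"pics/{c}{sys.argv[1]}.png",cv2.resize(p["image"][v-65:v+65,u-80:u+80],None,fx=5,fy=4.6))if c=="side" else 0
o=get_obs();print(o["time_s"],np.round(o["eef_pos"],4),np.round(o["eef_rot"],3).tolist(),np.round(o["wrist_force"],2),o["opening"])
E
python3 look.py 1
```

```text
time_s: 3.52
eef_pos: [0.4835, 0.1507, 0.1202]
eef_rot: [[-0.707, 0.707, -0.003], [0.707, 0.707, -0.001], [0.001, -0.003, -1.0]]
wrist_force: [0.3, -0.5, 0.4]
opening: -0.0001
finger_force: 0.0
top [(array([352., 239.]), 0.67)]
side [(array([280., 263.]), 0.71), (array([289., 244.]), 0.63)]
3.825 [0.4851 0.1511 0.1223] [[-0.707, 0.707, 0.002], [0.707, 0.707, 0.001], [-0.001, 0.002, -1.0]] [ 1.35  0.21 -0.12] 0.00015118208384107306
```

View pics/side1.png

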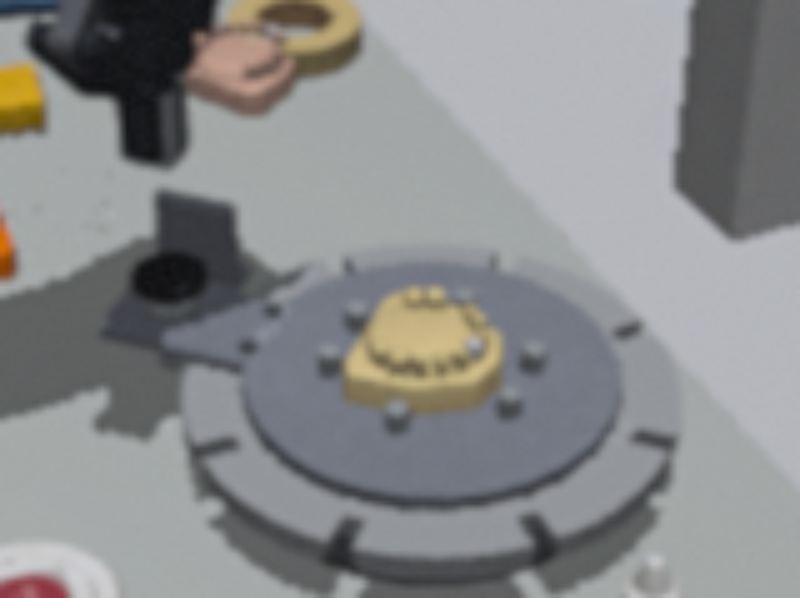

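The closed tip at crop (153,152) hangs above the plunger at (170,278), with the tab just behind it at (197,235). I'll check both against their projections.

Run:
```python
from h import *
p=read_camera("side");T=p["world_to_cam"];K=p["intrinsics"]
def pr(x):
    q=T@np.append(x,1);return np.array([K[0,2]-K[0,0]*q[0]/q[2],K[1,2]+K[1,1]*q[1]/q[2]])
q=pr([.557,.09,.07]).astype(int)
for n,x in dict(tcp=[.485,.151,.1217],pl=[.484,.149,.066],tab=[.502,.167,.085],px=[.494,.149,.066],py=[.484,.159,.066]).items():print(n,((pr(x)-q+[80,65])*[5,4.6]).round())
```

```text
tcp [150. 157.]
pl [158. 271.]
tab [184. 198.]
px [183. 265.]
py [149. 257.]
```

```bash
python3 -m inch '[[[0,0,0],[-0.0025,0,0.012],0],[[0,0,0],[0,0,0.014],0],[[0,0,0],[0,0,0.014],0],[[0,0,0],[0,0,0.008],0],[[0,0,0],[0,0,0.003],0],[[0,0,0],[0,0,0.003],0],[[0,0,0],[0,0,0.003],0],[[0,0,0],[0,0,0],0]]'; python3 look.py 2
```

```text
time_s: 4.88
eef_pos: [0.4865, 0.1492, 0.0647]
eef_rot: [[-0.707, 0.707, 0.001], [0.707, 0.707, 0.0], [-0.0, 0.001, -1.0]]
wrist_force: [-0.4, 0.0, 2.6]
opening: 0.0001
finger_force: 1.3
top []
side [(array([281., 264.]), 0.61), (array([288., 244.]), 0.92)]
5.175 [0.4865 0.1492 0.0646] [[-0.707, 0.707, 0.001], [0.707, 0.707, 0.0], [-0.0, 0.001, -1.0]] [-0.64  1.26  3.1 ] -0.0001458970109394913
```

View pics/side2.png

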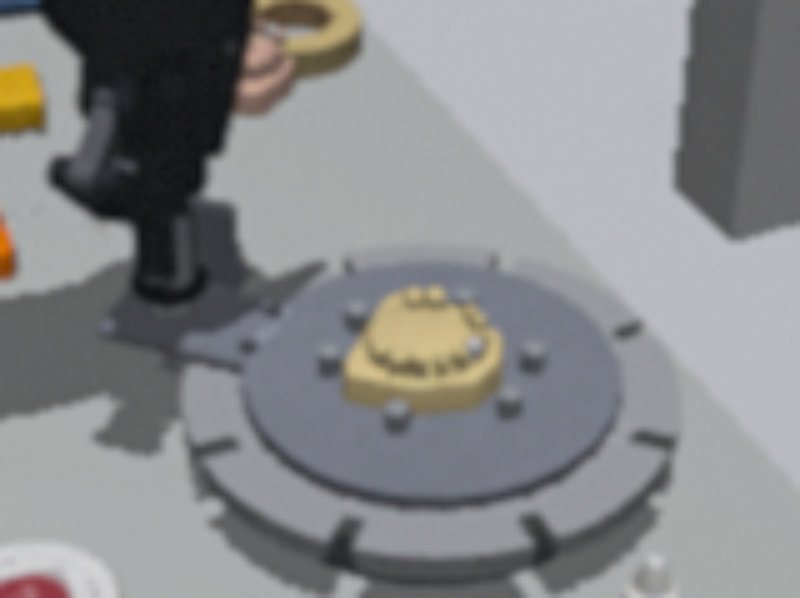

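The tip at crop (168,290) sits on the plunger head, clear of the tab, and the wrist reads about 3 N. Now I press to about 11 mm and hold.

```bash
python3 -m inch '[[[0,0,0],[0,0,0.003],0],[[0,0,0],[0,0,0.003],0],[[0,0,0],[0,0,0.0025],0],[[0,0,0],[0,0,0.002],0],[[0,0,0],[0,0,0],0],[[0,0,0],[0,0,0],0]]'
```

```text
time_s: 5.92
eef_pos: [0.4865, 0.1493, 0.0539]
eef_rot: [[-0.707, 0.707, 0.0], [0.707, 0.707, 0.0], [-0.0, 0.001, -1.0]]
wrist_force: [-0.2, -0.1, 5.9]
opening: 0.0
finger_force: 2.9
```

```bash
python3 -m inch '[[[0,0,0],[0,0.0025,0],0],[[0,0,0],[0,0.0025,0],0],[[0,0,0],[0,0.002,0],0],[[0,0,0],[0,0,0],0]]'; python3 -m inch '[[[0,0,0.05],[-0.0004,0.0052,0],0],[[0,0,0.05],[-0.0004,0.0052,0],0],[[0,0,0.05],[-0.0004,0.0052,0],0],[[0,0,0],[0,0,0],0]]'; python3 look.py 3
```

```text
time_s: 6.42
eef_pos: [0.4915, 0.154, 0.0539]
eef_rot: [[-0.707, 0.708, 0.001], [0.708, 0.707, -0.0], [-0.0, 0.0, -1.0]]
wrist_force: [0.2, 0.0, 6.1]
opening: 0.0
finger_force: 2.9
time_s: 6.92
eef_pos: [0.5047, 0.1637, 0.054]
eef_rot: [[-0.593, 0.805, 0.002], [0.805, 0.593, 0.0], [-0.001, 0.002, -1.0]]
wrist_force: [0.6, 0.2, 5.5]
opening: 0.0002
finger_force: 2.9
top [(array([371., 327.]), 0.39)]
side [(array([287., 264.]), 0.67), (array([297., 240.]), 0.86)]
7.225 [0.5047 0.1637 0.0542] [[-0.593, 0.805, 0.002], [0.805, 0.593, 0.0], [-0.001, 0.002, -1.0]] [0.92 0.42 6.11] 3.3627731575649176e-05
```

View pics/side3.png

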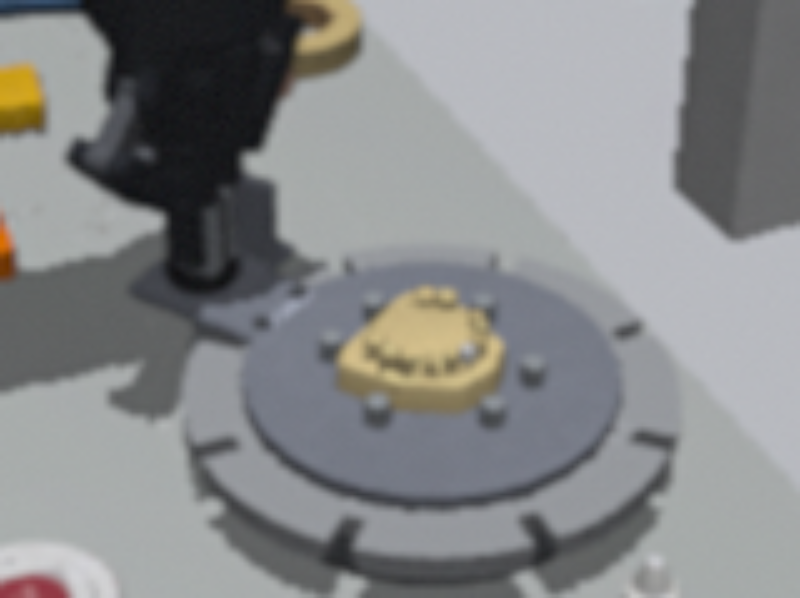

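The table is free and turning: the tab has moved to crop (255,215) and the tip is still on the plunger at (205,275). I continue the arc.

```bash
python3 -m inch '[[[0,0,0.05],[-0.0004,0.0052,0],0],[[0,0,0.05],[-0.0004,0.0052,0],0],[[0,0,0.05],[-0.0004,0.0052,0],0],[[0,0,0.05],[-0.0004,0.0052,0],0],[[0,0,0.05],[-0.0004,0.0052,0],0],[[0,0,0.05],[-0.0004,0.0052,0],0],[[0,0,0.05],[-0.0004,0.0052,0],0],[[0,0,0],[0,0,0],0]]'
cat > ang.py <<'E'
from h import *
A=np.array([.558,.0755])
def an(v):return np.degrees(np.arctan2(v[1]-A[1],v[0]-A[0]))
for c in("top","side"):
    p=read_camera(c)
    for n,z in(("plunger_top",.066 if c=="top" else .066),("tab_top",.085)):
        for r in landmark_of(n,p)[:1]:
            w=world(p,r["point"],z);print(c,n,round(r["confidence"],2),w[:2].round(4),"ang",an(w).round(1), "table",np.radians((135 if n[0]=="p" else 121.4)-an(w)).round(3))
o=get_obs();print("tip ang",an(o["eef_pos"]),np.hypot(*(o["eef_pos"][:2]-A)))
E
python3 ang.py; python3 look.py 4
```

```text
time_s: 8.22
eef_pos: [0.5384, 0.1772, 0.0541]
eef_rot: [[-0.28, 0.96, 0.003], [0.96, 0.28, -0.001], [-0.002, 0.002, -1.0]]
wrist_force: [1.4, -1.0, 6.1]
opening: 0.0002
finger_force: 2.9
side plunger_top 0.59 [0.5277 0.1628] ang 109.1 table 0.452
side tab_top 0.84 [0.5678 0.1772] ang 84.5 table 0.644
tip ang 100.9220735997319 0.1036536753844714
top []
side [(array([312., 244.]), 0.45), (array([301., 251.]), 0.42), (array([313., 235.]), 0.64)]
8.825 [0.5383 0.1772 0.0543] [[-0.28, 0.96, 0.003], [0.96, 0.28, -0.001], [-0.002, 0.003, -1.0]] [ 0.65 -0.93  5.72] 9.636101870840725e-05
```

View pics/side4.png

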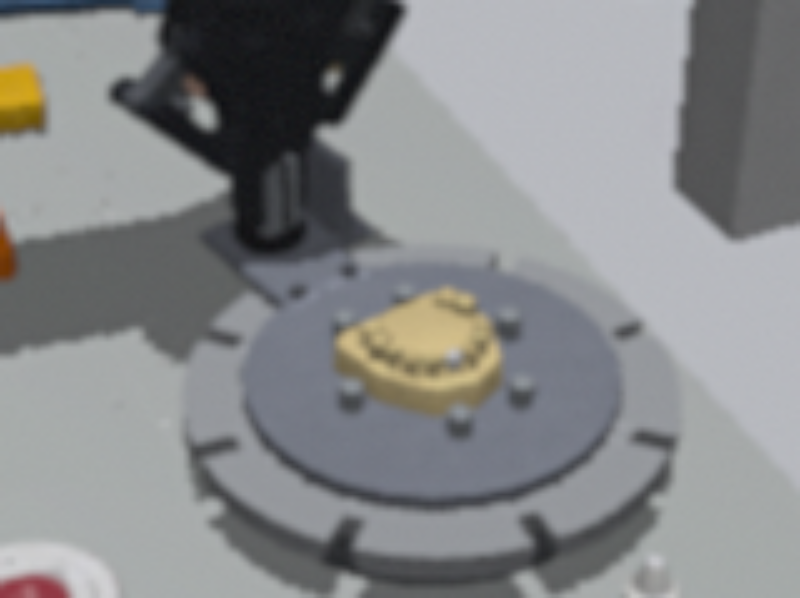

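The table is at about 0.5 rad, with the tip against the tab face at crop (305,200). I lift clear of the plunger's full height and push on by the tab alone, so the plunger can spring into the slot.

```bash
python3 -m inch '[[[0,0,0],[0,0,-0.006],0],[[0,0,0],[0,0,-0.006],0],[[0,0,0],[0,0,-0.007],0],[[0,0,0],[0,0,0],0],[[0,0,0.03],[-0.0003,0.0031,0],0],[[0,0,0.03],[-0.0003,0.0031,0],0],[[0,0,0.03],[-0.0003,0.0031,0],0],[[0,0,0.03],[-0.0003,0.0031,0],0],[[0,0,0],[0,0,0],0]]'; python3 ang.py;python3 -m inch '[[[0,0,0.03],[-0.0003,0.0031,0],0],[[0,0,0.03],[-0.0003,0.0031,0],0],[[0,0,0],[0,0,0],0]]';python3 ang.py; python3 look.py 5
```

```text
time_s: 9.95
eef_pos: [0.5492, 0.1799, 0.0726]
eef_rot: [[-0.164, 0.986, -0.0], [0.986, 0.164, -0.0], [-0.0, -0.0, -1.0]]
wrist_force: [-0.7, 0.3, -0.7]
opening: 0.0001
finger_force: 0.3
top plunger_top 0.44 [ 0.5519 -0.0574] ang -92.6 table 3.973
side plunger_top 0.65 [0.5369 0.1669] ang 103.0 table 0.559
side tab_top 0.83 [0.5717 0.1895] ang 83.1 table 0.668
tip ang 94.8014012231613 0.10465322977508945
time_s: 10.62
eef_pos: [0.5564, 0.1801, 0.0729]
eef_rot: [[-0.104, 0.995, 0.002], [0.995, 0.104, -0.0], [-0.0, 0.002, -1.0]]
wrist_force: [0.2, 0.6, -0.6]
opening: -0.0002
finger_force: 0.0
top plunger_top 0.69 [0.5522 0.0705] ang -139.2 table 4.786
side plunger_top 0.44 [0.5429 0.1627] ang 99.8 table 0.614
side tab_top 0.74 [0.5717 0.1798] ang 82.5 table 0.679
tip ang 91.27440621374909 0.10470267594768086
top [(array([354., 241.]), 0.48)]
side [(array([306., 252.]), 0.42), (array([250., 225.]), 0.38), (array([319., 233.]), 0.81)]
11.225 [0.5554 0.1802 0.0728] [[-0.105, 0.994, 0.0], [0.994, 0.105, 0.0], [0.0, 0.0, -1.0]] [ 0.33 -0.49  0.03] 0.0003104634583759576
```

View pics/side5.png

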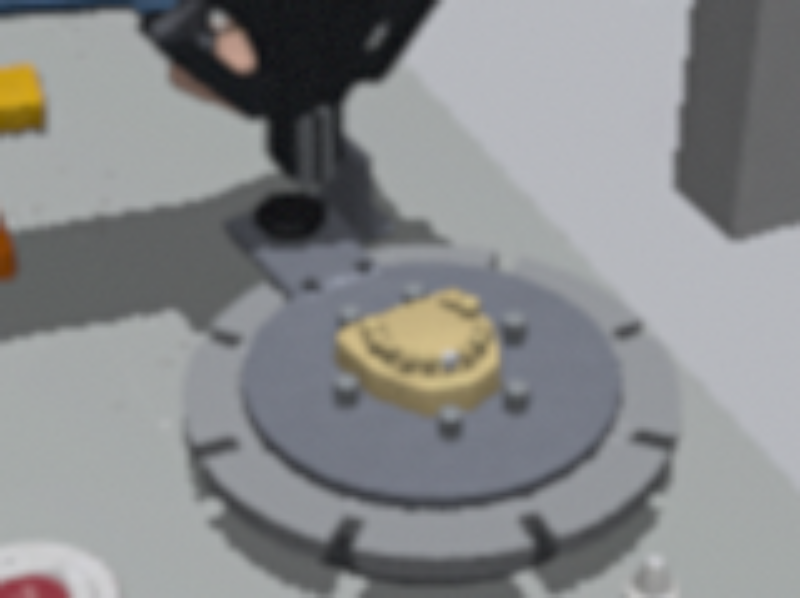

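The plunger is riding under the ring at crop (290,215), the tip is on the tab, and the table is at about 0.6 rad. I push on slowly until it locks.

```bash
python3 -m inch '[[[0,0,0.02],[-0.0004,0.0021,0],0],[[0,0,0.02],[-0.0004,0.0021,0],0],[[0,0,0.02],[-0.0004,0.0021,0],0],[[0,0,0.02],[-0.0004,0.0021,0],0],[[0,0,0],[0,0,0],0]]';python3 -m inch '[[[0,0,0.02],[-0.0004,0.0021,0],0],[[0,0,0.02],[-0.0004,0.0021,0],0],[[0,0,0],[0,0,0],0]]'; python3 ang.py; python3 look.py 6
```

```text
time_s: 11.85
eef_pos: [0.5644, 0.179, 0.0728]
eef_rot: [[-0.024, 1.0, 0.001], [1.0, 0.024, -0.0], [-0.0, 0.001, -1.0]]
wrist_force: [-0.9, -0.2, 0.0]
opening: 0.0
finger_force: 0.0
time_s: 12.22
eef_pos: [0.5684, 0.1784, 0.0728]
eef_rot: [[0.015, 1.0, 0.0], [1.0, -0.015, -0.0], [-0.0, 0.0, -1.0]]
wrist_force: [0.5, 0.7, 0.3]
opening: -0.0004
finger_force: 0.0
side plunger_top 0.44 [0.559  0.1701] ang 89.4 table 0.796
side tab_top 0.65 [0.5886 0.179 ] ang 73.5 table 0.835
tip ang 84.43521790538004 0.10350165319540257
top []
side [(array([311., 243.]), 0.45), (array([337., 278.]), 0.66), (array([325., 231.]), 0.56)]
12.825 [0.5681 0.1785 0.0728] [[0.015, 1.0, -0.0], [1.0, -0.015, -0.0], [-0.0, -0.0, -1.0]] [ 0.5  -0.64  1.32] 0.00018813735040143614
```

View pics/side6.png

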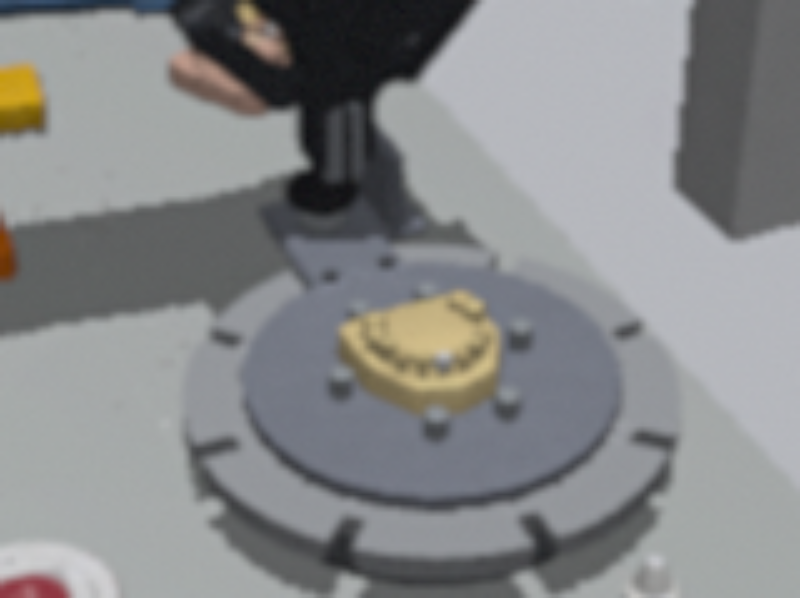

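The plunger has sprung up at crop (320,195), with its stem showing and no force on the tip. I retreat upward and check.

```bash
python3 -m inch '[[[0,0,0],[0,-0.002,-0.01],0],[[0,0,0],[0,0,-0.03],0],[[0,0,0],[0,0,-0.04],0],[[0,0,0],[0,0,-0.04],0],[[0,0,0],[0.04,-0.04,-0.03],0],[[0,0,0],[0.04,-0.04,0],0],[[0,0,0],[0.04,-0.04,0],0],[[0,0,0],[0.04,-0.04,0],0],[[0,0,0],[0.04,-0.04,0],0],[[0,0,0],[0,0,0],0],[[0,0,0],[0,0,0],0]]'; python3 ang.py; python3 look.py 7
python3 - <<'E'
from h import *
for c in("top","side"):
    p=read_camera(c)
    for n,z in dict(model_center=.057,wax_tin=0,dropper=0,silicone_block=0,plunger_top=None,tab_top=None).items():
        for r in landmark_of(n,p)[:1]:print(c,n,round(r["confidence"],2),world(p,r["point"],z).round(3))
    if c=="top":cv2.imwrite("pics/top7.png",cv2.resize(p["image"][175:305,273:433],None,fx=5,fy=4.6))
E
```

```text
time_s: 14.2
eef_pos: [0.3705, 0.38, 0.2227]
eef_rot: [[0.015, 1.0, 0.001], [1.0, -0.015, -0.0], [-0.0, 0.001, -1.0]]
wrist_force: [0.4, -0.9, -0.1]
opening: -0.0002
finger_force: 0.0
top plunger_top 0.75 [ 0.5545 -0.0551] ang -91.5 table 3.954
top tab_top 0.94 [0.5871 0.186 ] ang 75.2 table 0.806
side plunger_top 0.4 [0.5549 0.1713] ang 91.9 table 0.753
side tab_top 0.57 [0.5894 0.1724] ang 72.1 table 0.861
tip ang 121.58976578084885 0.3569033868282184
top [(array([300., 236.]), 0.71), (array([300., 220.]), 0.74)]
side [(array([313., 243.]), 0.44)]
14.8 [0.3701 0.3804 0.222 ] [[0.015, 1.0, -0.0], [1.0, -0.015, -0.0], [-0.0, -0.0, -1.0]] [ 0.31 -1.12 -0.17] -0.0003662302382812262
top model_center 0.76 [0.433 0.275 0.057]
top wax_tin 0.98 [0.393 0.041 0.   ]
top dropper 0.76 [ 0.561 -0.073  0.   ]
top silicone_block 0.8 [0.495 0.372 0.   ]
top plunger_top 0.47 [0.558 0.179 0.066]
top tab_top 0.71 [0.597 0.183 0.045]
side model_center 0.79 [0.562 0.073 0.057]
side wax_tin 0.59 [0.394 0.041 0.   ]
side dropper 0.86 [ 0.567 -0.076  0.   ]
side silicone_block 0.55 [0.599 0.135 0.   ]
side plunger_top 0.69 [0.556 0.18  0.064]
side tab_top 0.84 [0.591 0.181 0.081]
```

View pics/side7.png

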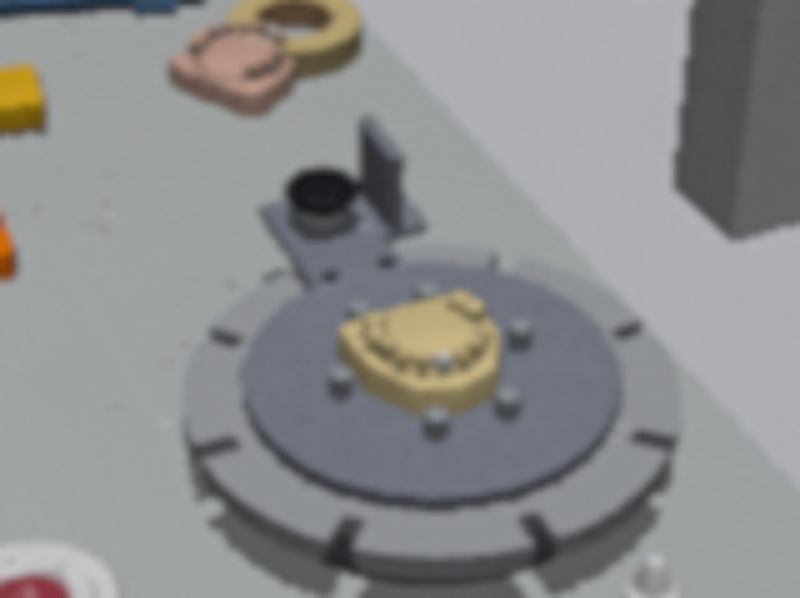

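View pics/top7.png

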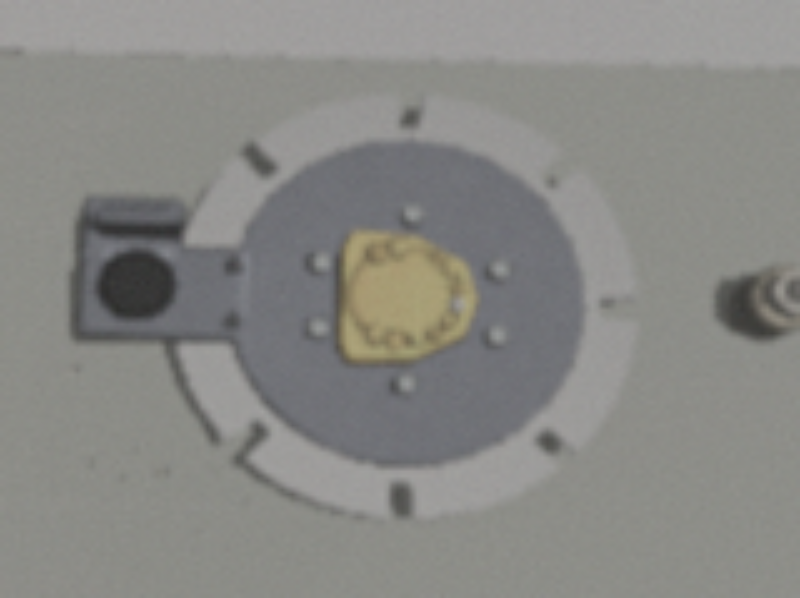

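The pictures show the arm in the next slot with the plunger fully up (z about 0.065). The model sits between its studs and the bystanders haven't moved.

```bash
python3 -c "
from workcell import finish_job
print(finish_job())"
```

```text
the job is handed in; nothing more can be done
None
```

I indexed the table on by one slot, clockwise, and handed the job in at about 15 s; my last pictures show the plunger fully up in the next slot, the model seated and the bystanders where they stood, but `finish_job` returned no verdict.

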